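Lock the specimen transit case

TASK

Lock the lid of the specimen case: with a fingertip push the disc's peg round until the slot in the disc lines up with the locking bar, then push the bar by its head through the disc and the hasp eye until it is fully home, its head against the bridge. Slide the bar, do not lift it, and leave everything else on the bench and on the lid where it is.

Things in the scene. Friction and masses are not known exactly. Their poses are not given: they have to be found in the camera images.
- case: Heavy fixed dark-wood transit case with a glass-topped lid. Origin: on the table under the disc's axis; z up, +x from the black lock ledge to the lid, the bar slides along y. In mm in this frame: case x -45 to 195, y -100 to 215; flat ledge x -45 to 50, 45 above the table; lid from x 50, 65 above the table. The grey metal fittings below are fixed to the ledge.
- bridge (a point): Grey-painted metal bridge over the bar, the stop for the bar's head; this point is the middle of its top, 22 mm above the ledge, at case y = 51 mm. 32 mm wide (x), 22 mm long (y 40 to 62), underside 16 mm above the ledge. From it two guide walls, 8 mm tall and 6 mm thick, run to y = 205 mm, the bar between them (x -9 to 9).
- hasp_eye (a point): The lid's grey metal hasp eye; this point is the middle of its top, 22 mm above the ledge, at case y = -46 mm. 34 mm wide (x), 12 mm long (y -52 to -40), opening 20 mm wide and 16 mm high; a flat strap 28 mm wide runs from its top, up to 23 mm above the ledge, back to the lid.
- disc (a joint): Angle (rad) of the flat aluminium locking disc, about the vertical, counter-clockwise from above positive, travel -1.4 to 1.4. 0: its slot lies along the case's y, in line with the bar. It starts at 0.7 to 1.2, stays where it is left (friction 0.06 N m) and can be turned past 0. Disc 64 mm across, 16 mm tall, with an open slot 20 mm wide right across, down to the ledge.
- disc_top (a point): Centre of the disc's top face, 61 mm above the table, on the disc's axis.
- peg_top (a point): Centre of the top of the upright round peg on the disc: 12 mm in diameter, 30 mm tall above the disc's top (its top is 91 mm above the table), 21 mm from the disc's axis, square to the slot. At disc angle 0 it is on the side away from the lid; at angle a at case x = -21 cos a, y = -21 sin a (mm).
- bar: Loose steel bar, about 0.2 kg, flat on the ledge between the guide walls, tip under the bridge. Shank 14 mm wide, 12 mm tall. Origin: under the head's centre, on the underside; the shank runs along its -y to the tapered tip at y = -130 mm. Axes parallel to the case's. Origin at case y = 172 to 184 mm at the start, 68 mm when fully home (tip at -62 mm). Push it towards the case's -y.
- bar_head (a point): Middle of the bar's head, an upright block 16 mm wide (x), 12 mm thick (y), from 12 to 40 mm above the bar's underside; this point is 26 mm above it. The face to push is the one towards +y, 6 mm from this point.
- bar_tip (a point): Front end of the bar, 6 mm above its underside.
- jar_a: Clear jar with white cap, 48 mm across, 58 mm tall, standing on the lid. Leave alone. Origin: centre of its underside.
- jar_b: Amber jar with white cap, 42 mm across, 64 mm tall, standing on the lid. Leave alone. Origin: centre of its underside.
- vial: Small glass vial, 26 mm across, 50 mm tall, standing on the table in front of the ledge. Leave alone. Origin: centre of its underside.
- brush: Brush, 150 mm long, lying on the lid along its front edge. Leave alone. Origin: on its underside; its length is its x axis.
- dish: Shallow steel dish 80 x 110 x 22 mm on the table beside the case, beyond the hasp eye. Leave alone. Origin: centre of its underside.
- loupe: Flat hand magnifier, ring 76 mm across, 14 mm tall, handle to -x 120 mm from the ring's centre, on the table beside the case on the bar's side. Leave alone. Origin: ring centre, underside.
- inkpot: Round brass pot, 68 mm across, 42 mm tall, on the table beside the case on the bar's side. Leave alone. Origin: centre of its underside.
Mind the look-alikes: they are no part of the job. What is shaped like the bar but black is not meant.

How it is judged:
By the outcome, as a careful person would: the job done as asked, in the order asked, and still so for the second after the job is handed in, with the robot touching nothing.
It also fails if it takes over 48 s, if anything falls off the work surface, if the arm or the gripper's body presses on something with over 40 N, if the wrist force passes 120 N, or if a joint passes its speed limit or range.

ROBOT

A 6-joint arm with a two-finger parallel gripper is mounted at the origin on the work surface. World frame = base frame: x ahead of the robot, y to its left, z up, the work surface at z = 0. Lengths are in m, angles in degrees, forces in N, time in s.
With the tool pointing down it reaches from about 0.35 to 0.775 m from the base axis. Payload 5.5 kg.
Tool frame: the origin (TCP) lies at the very end of the fingers, on their centre line; the grasp point (between the pads) lies 19 mm behind it; z points along the fingers, y is the line along which they close (so a half turn about z gives the same grasp; the last joint's range is limited). The gripper opens to 85 mm and grips with 20 to 120 N. Pads are 22 mm wide; open, the fingers measure 114 mm over their backs; the gripper's body (76 mm by 85 mm) begins 54 mm behind the grasp point. The pads swing forward as they close: fully open they stand 13 mm farther back than shut.
Start: joints at [65.798, 17.945, 2.641, 74.691, 0, 82.002], TCP at [0.16, 0.552, 0.231] pointing down, gripper open.
Joint ranges: [-158.12, 158.12], [-49.38, 96.58], [-58.88, 72.47], [-126.05, 133.96], [-84.25, 85.87], [-180, 180]. Speed limits (degrees/s): [147.25, 147.25, 180, 180, 180, 180].

INTERFACE

Orientations are given as a 3x3 rotation matrix whose columns are the frame's x, y, z axes.
In Python, from station import arm, eyes gives the robot as it stands.
- The arm moves only by the tool apply_moves, never from a script. Its argument "moves" is one flat list of numbers, 6 for each row, row after row: the shift along the tool's x, y, z each as a share of 0.1 m, from -1 to 1, then the turn, a rotation vector about the tool's x, y, z each as a share of 60 degrees, from -1 to 1. In form: [tx, ty, tz, wx, wy, wz, tx, ty, tz, wx, wy, wz, ...]. A call has 1 to 5 rows; each row is the pose to reach, as a shift and turn from the pose commanded when the call began, along the tool's axes at that moment; what a row does not reach only later rows make up. A row lasts 1/10 s, in which the tool goes at most 50 mm and 8.59 degrees, less where a joint would pass 70% of its speed; a pose out of reach is approached as far as the arm can. A call with a number of a shift or a turn outside -1 to 1 is refused whole. A call with a gripper value outside its range is refused whole. "fingers" is the closure in counts, from 0 (fully open) to 255 (shut), set as the call begins (left out, the last holds). The fingers move at their own pace and stop on an object; "newtons" is the grip in N (left out, the last holds). Time passes only in rows, so rows that repeat a pose let the fingers close. It gives the time, the measured TCP pose, the force, the opening and the grip force at its end, in the units of the state.
- arm.sense(): the state, without advancing time (a new reading comes with each control period).
- eyes.capture(name): name is "scene" or "top"; returns a dict with "color" (400x640x3 uint8, red, green, blue), "fx", "fy", "cx", "cy" (pixels), "dist" ([k1, k2, p1, p2, k3] as OpenCV has them; the pictures are not rectified), "rvec" (rotation vector, rad) and "tvec" (3), from world to camera coordinates, as OpenCV has them. Camera axes: x right, y down, z forward; pixel columns grow to the right and rows downward; lengths in m; the calibration is good to about 2 mm. A picture is of the moment at which its call begins. There is no depth.
- arm.job_done(): hands the job in; it is judged then, once.
Trained networks look in a picture, given as the dict that the camera call returned (one of the last four; its "shot" number tells which), for a name from the list of things; names that differ only in an ending like _2 or _b are one class to them, and where a whole thing is asked for, a point or a joint stands for the part that bears it (a point fixed in the world has none). Each returns a list of dicts, best first, with "confidence" (0 to 1); they miss things now and then, are a little off and sometimes report something else, mostly with a low value. They report only what shows in the picture. A call takes as long as a camera call. They do not tell look-alikes from the thing itself.
- eyes.recognise(picture, name): "position" ([x, y, z] in m, in the coordinates of the camera as it stood for that picture, good to about 4 mm: the middle of the surface that is visible of it).
- eyes.masks_of(picture, name): "mask" (400x640 bool, what is visible of it).
- eyes.landmark_of(picture, name): "position" ([x, y, z] in m, in the coordinates of the camera as it stood for that picture, good to about 4 mm: a listed point, or the origin of a listed thing).
The state is a dict: "time_s": time; "joints": joint angles; "qd": joint speeds; "effort": joint torques, N m; "position": TCP position; "orientation": TCP orientation; "wrist_force": force on the tool from outside, world axes, zero at the start; "torque": the same for the moment, N m; "gripper_width": finger opening in m; "finger_force": force on a finger pad.
Only numpy, scipy, OpenCV 4.12 (cv2) and the standard library are available. Lean on these libraries where they do the work, as an engineer would, in place of code of your own. Each camera call takes 0.05 s, during which the arm holds its last target. There are 200 camera calls.

## Working session

There is one attempt and no reset: what is moved stays moved. The work goes in short steps, Python scripts to look and compute and a tool call to move; the robot and the scene stay as the last step left them, time stands still between calls to the robot, and variables do not carry over. Pictures are saved under pics/ and viewed, at most 10 in all, crops included, and the job is handed in when it is done.

Besides the shell and the picture viewer there is one more tool, called after "Request:" as name(argument=value, ...) on one line, values as JSON. apply_moves: Moves the arm, as the interface text tells. Shift numbers are shares of 0.1 m and turn numbers shares of 60 degrees, none past 1 either way. Its arguments: {"type":"object","properties":{"moves":{"type":"array"},"fingers":{"type":"number"},"newtons":{"type":"number"}},"required":["moves"]}

```bash
mkdir -p pics; ls; cat > h.py <<'E'
import numpy as np,cv2
from station import arm,eyes
def w(p,c):
    R=cv2.Rodrigues(np.array(p["rvec"],float))[0]
    return R.T@(np.array(c)-np.array(p["tvec"]).ravel())
def proj(p,X):
    K=np.array([[p["fx"],0,p["cx"]],[0,p["fy"],p["cy"]],[0,0,1.]])
    return cv2.projectPoints(np.array(X,float).reshape(-1,3),np.array(p["rvec"],float),np.array(p["tvec"],float),K,np.array(p["dist"],float))[0].reshape(-1,2)
def ray(p,uv,z):
    K=np.array([[p["fx"],0,p["cx"]],[0,p["fy"],p["cy"]],[0,0,1.]])
    n=cv2.undistortPoints(np.array(uv,float).reshape(-1,1,2),K,np.array(p["dist"],float)).reshape(-1,2)
    R=cv2.Rodrigues(np.array(p["rvec"],float))[0];C=-R.T@np.array(p["tvec"]).ravel()
    d=np.c_[n,np.ones(len(n))]@R
    return C+d*((z-C[2])/d[:,2])[:,None]
E
python3 - <<'E'
from h import *
for n in("scene","top"):
    p=eyes.capture(n); cv2.imwrite(f"pics/{n}0.png",p["color"][:,:,::-1])
    for k in("bridge","hasp_eye","disc_top","peg_top","bar_head","bar_tip","bar","case","vial"):
        for d in eyes.landmark_of(p,k)[:3]:
            P=w(p,d["position"]);print(n,k,round(d["confidence"],2),P.round(4),proj(p,P).round(0)[0])
s=arm.sense();print(s["position"],np.round(s["orientation"],3),s["time_s"])
E
```

```text
pics
scene bridge 0.73 [0.5019 0.0293 0.0648] [317. 204.]
scene hasp_eye 0.91 [ 0.5106 -0.0692  0.0672] [287. 215.]
scene disc_top 0.61 [ 0.5045 -0.025   0.0618] [300. 210.]
scene disc_top 0.55 [ 5.028e-01  2.596e-01 -1.000e-04] [384. 197.]
scene disc_top 0.32 [0.6431 0.1392 0.0661] [369. 232.]
scene peg_top 0.63 [ 0.496  -0.0371  0.0943] [295. 203.]
scene bar_head 0.68 [0.4888 0.1531 0.0712] [354. 189.]
scene bar_head 0.56 [0.3397 0.3899 0.0273] [400. 148.]
scene bar_head 0.49 [0.3247 0.0426 0.0229] [304. 170.]
scene bar_tip 0.63 [0.5006 0.0272 0.0512] [317. 207.]
scene bar_tip 0.6 [ 0.5611 -0.2147  0.0017] [245. 254.]
scene bar_tip 0.59 [0.3587 0.1651 0.0052] [342. 172.]
scene bar 0.68 [0.4901 0.1511 0.0434] [353. 195.]
scene bar 0.58 [ 0.3245  0.044  -0.0009] [305. 174.]
scene case 0.81 [ 5.009e-01 -1.920e-02  4.000e-04] [303. 220.]
scene vial 0.47 [0.6069 0.2636 0.0009] [399. 222.]
scene vial 0.37 [ 0.4309 -0.0563  0.0025] [285. 205.]
top bridge 0.65 [0.502  0.033  0.0662] [309. 201.]
top hasp_eye 0.64 [ 0.5069 -0.0697  0.0672] [354. 199.]
top disc_top 0.68 [ 0.5007 -0.0234  0.0633] [333. 202.]
top peg_top 0.58 [ 0.4919 -0.0401  0.0963] [342. 205.]
top bar_head 0.8 [0.4864 0.1466 0.0717] [259. 209.]
top bar_head 0.76 [0.3213 0.0399 0.0267] [307. 278.]
top bar_head 0.64 [0.3428 0.387  0.029 ] [160. 270.]
top bar_tip 0.81 [0.4667 0.3711 0.007 ] [171. 218.]
top bar_tip 0.64 [0.3628 0.1611 0.0059] [257. 260.]
top bar_tip 0.53 [0.4996 0.03   0.0662] [310. 202.]
top bar 0.91 [0.32   0.0397 0.0048] [307. 277.]
top bar 0.8 [0.4843 0.154  0.0422] [258. 210.]
top bar 0.67 [0.3403 0.3832 0.0021] [166. 270.]
top case 0.74 [ 0.4994 -0.0246 -0.0027] [332. 203.]
top vial 0.5 [ 0.4256 -0.0616  0.0041] [348. 233.]
[0.16047811 0.55220977 0.23134421] [[-0.96   0.279  0.   ]
 [ 0.279  0.96   0.   ]
 [ 0.     0.    -1.   ]] 1.0
```

```bash
python3 - <<'E'
import cv2
a=cv2.imread("pics/top0.png");b=cv2.imread("pics/scene0.png")
cv2.imwrite("pics/top0c.png",cv2.resize(a[150:310,180:420],(800,533),interpolation=cv2.INTER_CUBIC))
cv2.imwrite("pics/scene0c.png",cv2.resize(b[150:280,240:430],(800,547),interpolation=cv2.INTER_CUBIC))
E
```

```text
(no output)
```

View pics/top0.png

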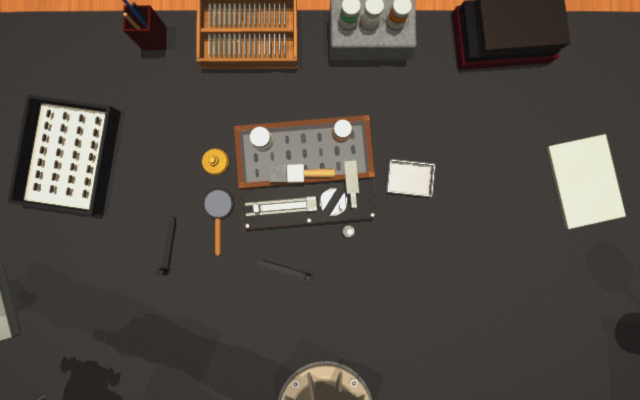

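View pics/top0c.png

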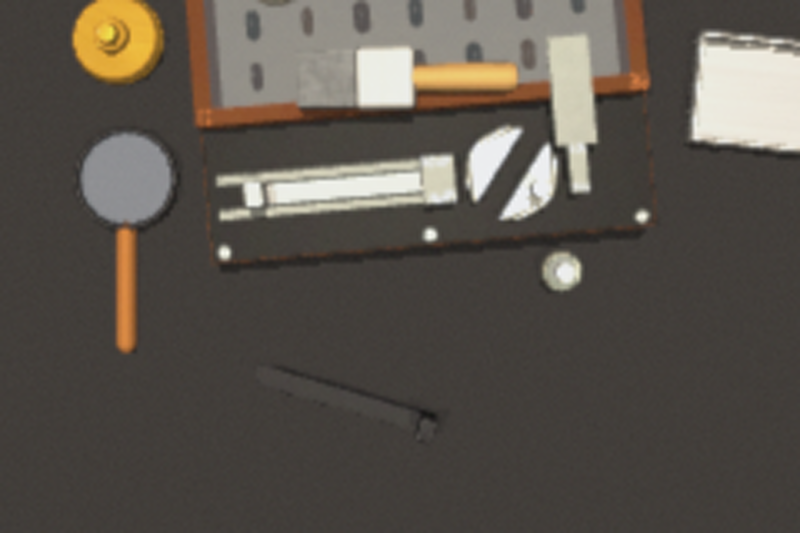

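View pics/scene0c.png

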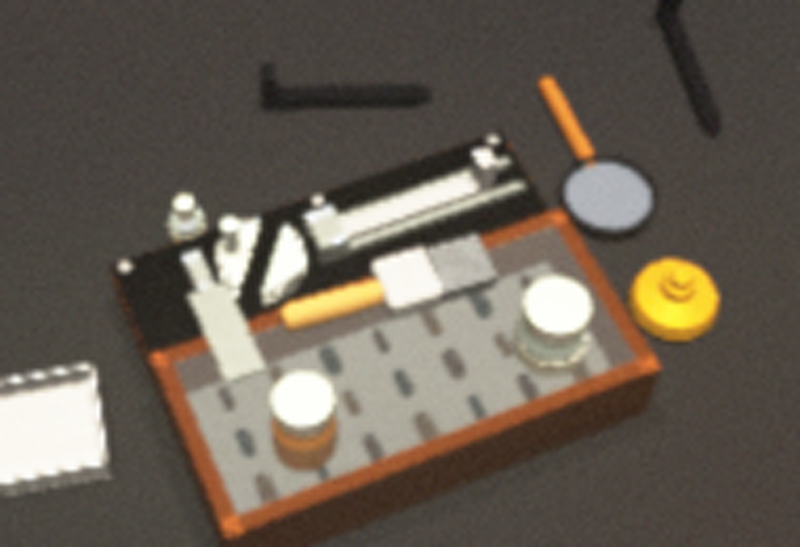

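The top crop (scale 3.33, offset 180,150) shows the disc at (333,202), with its slot diagonal and the peg towards the hasp eye.

Bar candidates in the top picture:
- Steel bar on the ledge between the guide walls, head at (256,209).
- Black bar at (307,277).
- Black bar at (163,270).

I choose the steel one on the ledge, and the crop confirms it. Next I fit the case pose.

```bash
python3 - <<'E'
from h import *
from scipy.optimize import least_squares as LS
obs=[];
top=eyes.capture("top");sc=eyes.capture("scene")
T=lambda u,v:(180+u*.3-.35,150+v*.3-.35); S=lambda u,v:(240+u*.2375-.38,150+v*.2377-.38)
# (picture, pixel, case xyz)
L=[(top,T(203,126),(50,215,65)),(top,T(649,89),(50,-100,65)),(top,T(215,265),(-45,215,45)),(top,T(653,227),(-45,-100,45)),
(sc,S(560,214),(50,215,65)),(sc,S(155,356),(50,-100,65)),(sc,S(500,135),(-45,215,45)),(sc,S(116,264),(-45,-100,45)),
(sc,S(660,365),(195,215,65)),(sc,S(230,537),(195,-100,65))]
lm={"bridge":(0,51,67),"hasp_eye":(0,-46,67),"disc_top":(0,0,61)}
M=[]
for p in(top,sc):
    for k,c in lm.items():
        M.append((w(p,eyes.landmark_of(p,k)[0]["position"])[:2],c))
def pose(q,c):
    c=np.array(c)/1000;a=q[2];R=np.array([[np.cos(a),-np.sin(a),0],[np.sin(a),np.cos(a),0],[0,0,1]])
    return R@c+[q[0],q[1],0]
def f(q):
    r=[]
    for p,uv,c in L: r+=list(1.5*(proj(p,pose(q,c))[0]-uv))
    for P,c in M: r+=list((pose(q,c)[:2]-P)*1000/3)
    return np.array(r)
s=LS(f,[.5,-.02,.08],loss="soft_l1");q=s.x
print("case",q[:2].round(4),np.degrees(q[2]).round(2));print(f(q).round(1).reshape(-1,2).tolist())
np.save("q.npy",q)
inv=lambda P:np.array([[np.cos(q[2]),np.sin(q[2])],[-np.sin(q[2]),np.cos(q[2])]])@(np.array(P)[:2]-q[:2])*1000
for n,p in(("top",top),("sc",sc)):
    for k in("peg_top","bar_head"): print(n,k,inv(w(p,eyes.landmark_of(p,k)[0]["position"])).round(1))
# slot edges in top crop at disc top
for a in [(522,128),(474,200),(551,147),(503,217)]: print(inv(ray(top,T(*a),.061)[0]).round(1))
print("head top px",inv(ray(top,T(254,194),.085)[0]).round(1))
print("wrt tool: peg prep", [pose(q,c).round(4).tolist() for c in[(-16,-45,76),(0,215,120)]])
E
```

```text
case [ 0.5029 -0.0218] 4.5
[[-4.2, -0.2], [-0.9, -1.1], [-2.4, -1.4], [0.8, -1.9], [0.2, -2.8], [-2.0, -0.5], [-0.2, -2.0], [-2.7, -0.0], [0.2, 0.1], [-1.4, 0.0], [-0.7, 0.0], [6.3, -73.1], [-0.0, -0.1], [-0.7, -0.5], [-1.6, 0.3], [-0.8, 0.7]]
top peg_top [-14.6 -18.1]
top bar_head [-129.1  419.9]
sc peg_top [ -8.6 -18.3]
sc bar_head [-169.8   77.4]
[ 29.  -11.1]
[-17.9  26.6]
[ 14.1 -30. ]
[-31.4   7.6]
head top px [ -1.3 174.5]
wrt tool: peg prep [[0.4904, -0.0679, 0.076], [0.486, 0.1925, 0.12]]
```

Request:
apply_moves(moves=[-0.2,-0.2,0,0,0,0.14,-0.4,-0.4,0,0,0,0.28,-0.6,-0.6,0,0,0,0.42,-0.76,-0.8,0,0,0,0.56,-0.76,-0.95,0,0,0,0.7], fingers=255, newtons=40)

```text
time_s: 2.1
position: [0.2081, 0.4384, 0.2313]
orientation: [[-0.52, 0.854, 0.001], [0.854, 0.52, -0.0], [-0.0, 0.0, -1.0]]
wrist_force: [-0.8, -0.3, 0.3]
gripper_width: 0.0121
finger_force: 0.0
```

Request:
apply_moves(moves=[-0.4,0,0,0,0,0.14,-0.8,0,0,0,0,0.28,-1,0,0,0,0,0.42,-1,0,0,0,0,0.447])

```text
time_s: 2.5
position: [0.2606, 0.3531, 0.2316]
orientation: [[-0.081, 0.997, 0.001], [0.997, 0.081, 0.0], [-0.0, 0.001, -1.0]]
wrist_force: [-0.6, -0.2, 0.6]
gripper_width: 0.0002
finger_force: 0.0
```

Request:
apply_moves(moves=[-0.4,0.3,0,0,0,0,-0.8,0.6,0,0,0,0,-1,0.75,0,0,0,0])

```text
time_s: 2.8
position: [0.3446, 0.2608, 0.2315]
orientation: [[-0.088, 0.996, 0.001], [0.996, 0.088, 0.0], [0.0, 0.001, -1.0]]
wrist_force: [0.8, 0.2, 0.1]
gripper_width: -0.0001
finger_force: 0.0
```

Request:
apply_moves(moves=[-0.4,0.3,0,0,0,0,-0.8,0.6,0,0,0,0,-1,0.75,0,0,0,0])

```text
time_s: 3.1
position: [0.4288, 0.167, 0.2314]
orientation: [[-0.087, 0.996, 0.002], [0.996, 0.087, 0.0], [-0.0, 0.002, -1.0]]
wrist_force: [-0.1, 0.9, 0.4]
gripper_width: -0.0
finger_force: 0.0
```

Request:
apply_moves(moves=[-0.4,0.2,0,0,0,0,-0.8,0.4,0,0,0,0,-1,0.45,0,0,0,0])

```text
time_s: 3.4
position: [0.4824, 0.0711, 0.2311]
orientation: [[-0.087, 0.996, 0.001], [0.996, 0.087, -0.0], [-0.0, 0.001, -1.0]]
wrist_force: [0.2, 0.4, 0.9]
gripper_width: 0.0002
finger_force: 0.0
```

Request:
apply_moves(moves=[-0.4,0,0,0,0,0,-0.8,0,0,0,0,0,-1,0,0,0,0,0])

```text
time_s: 3.7
position: [0.4894, -0.0285, 0.2312]
orientation: [[-0.087, 0.996, 0.001], [0.996, 0.087, -0.0], [-0.0, 0.001, -1.0]]
wrist_force: [0.8, 0.0, -1.2]
gripper_width: 0.0002
finger_force: 0.0
```

Request:
apply_moves(moves=[-0.36,0,0.4,0,0,0,-0.36,0,0.8,0,0,0,-0.36,0,1,0,0,0,-0.36,0,1,0,0,0])

```text
time_s: 4.1
position: [0.4896, -0.0615, 0.1281]
orientation: [[-0.088, 0.996, -0.006], [0.996, 0.088, 0.002], [0.003, -0.006, -1.0]]
wrist_force: [-0.6, -0.3, -0.0]
gripper_width: -0.0
finger_force: 0.0
```

Request:
apply_moves(moves=[-0.07,0,0.1,0,0,0,-0.07,0,0.3,0,0,0,-0.07,0,0.5,0,0,0,-0.07,0,0.5,0,0,0])

```text
time_s: 4.5
position: [0.492, -0.0693, 0.0804]
orientation: [[-0.088, 0.996, -0.001], [0.996, 0.088, 0.001], [0.001, -0.001, -1.0]]
wrist_force: [-0.5, 0.4, 0.0]
gripper_width: -0.0
finger_force: 0.0
```

```bash
python3 - <<'E'
from h import *
t=eyes.capture("top")["color"][150:260,270:400,::-1];s=eyes.capture("scene")["color"][150:260,240:370,::-1]
cv2.imwrite("pics/p1.png",cv2.resize(np.hstack([t,s]),(800,338),interpolation=cv2.INTER_CUBIC))
E
```

```text
(no output)
```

View pics/p1.png

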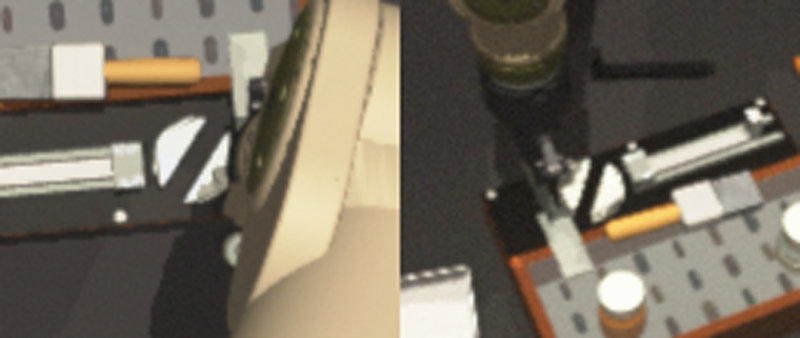

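Left half (top view): the disc is visible, and the arm hides the peg. Right half (scene view): the fingertip is at about (545,160), behind the peg and above the hasp eye. I push towards +y slowly.

Request:
apply_moves(moves=[0.04,-0.02,0.03,0,0,0,0.08,-0.03,0.03,0,0,0,0.12,-0.03,0.03,0,0,0,0.16,-0.03,0.03,0,0,0,0.2,-0.03,0.03,0,0,0])

```text
time_s: 5.1
position: [0.4865, -0.0551, 0.0791]
orientation: [[-0.084, 0.996, -0.003], [0.996, 0.084, -0.014], [-0.013, -0.004, -1.0]]
wrist_force: [-10.7, -27.2, 6.2]
gripper_width: 0.0001
finger_force: 12.7
```

```bash
cat > look.py <<'E'
from h import *
import sys
q=np.load("q.npy");c,s=np.cos(q[2]),np.sin(q[2])
inv=lambda P:np.array([[c,s],[-s,c]])@(np.array(P)[:2]-q[:2])*1000
st=arm.sense();print("tcp case",inv(st["position"]).round(1),st["position"].round(4) if hasattr(st["position"],"round") else st["position"],st["wrist_force"],st["time_s"])
ims=[]
for n,(x,y) in(("top",(240,150)),("scene",(260,150))):
    p=eyes.capture(n);ims.append(p["color"][y:y+110,x:x+140,::-1])
    for k in("peg_top","disc_top","bar_head"):
        for d in eyes.landmark_of(p,k)[:3]:
            P=w(p,d["position"]);
            if abs(inv(P)[0])<50:print(n,k,round(d["confidence"],2),inv(P).round(1),P[2].round(3))
cv2.imwrite(f"pics/{sys.argv[1]}.png",cv2.resize(np.hstack(ims),(800,314),interpolation=cv2.INTER_CUBIC))
E
python3 look.py p2
```

```text
tcp case [-18.9 -31.9] [ 0.4865 -0.0551  0.0791] [-10.70449777 -27.17116488   6.22100311] 5.1
top peg_top 0.57 [-18.  -14.9] 0.096
top peg_top 0.52 [ 17.8 271.4] 0.003
top disc_top 0.62 [-0.2 -3.4] 0.064
top bar_head 0.8 [ -0.6 173.1] 0.075
scene peg_top 0.58 [-10. -17.] 0.095
scene disc_top 0.67 [ 1.9 -3.5] 0.058
scene bar_head 0.57 [  1.3 175.9] 0.07
```

View pics/p2.png

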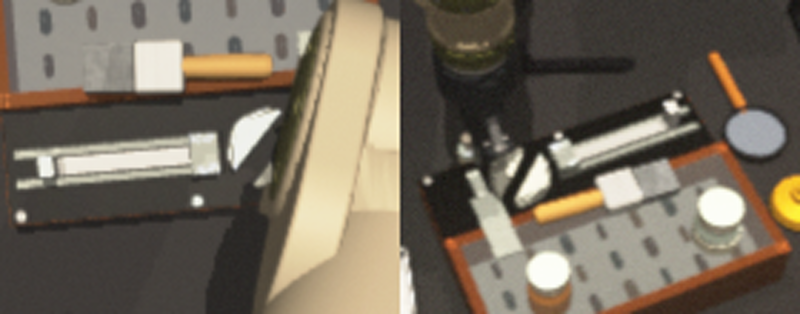

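Request:
apply_moves(moves=[0,-0.04,0,0,0,0,0,-0.08,0,0,0,0])

```text
time_s: 5.7
position: [0.4804, -0.0525, 0.0791]
orientation: [[-0.085, 0.996, 0.002], [0.996, 0.085, -0.004], [-0.004, 0.002, -1.0]]
wrist_force: [1.7, -2.9, -0.4]
gripper_width: -0.0
finger_force: 1.5
```

Left half: the arm hides the peg. Right half: the finger stands behind the peg at about (495,135), with the slot still diagonal. The force has eased after the tangential shift, so I continue along the arc.

Request:
apply_moves(moves=[0.02,-0.02,0,0,0,0,0.04,-0.03,0,0,0,0,0.06,-0.04,0,0,0,0,0.06,-0.04,0,0,0,0])

```text
time_s: 6.1
position: [0.4751, -0.0451, 0.0788]
orientation: [[-0.087, 0.996, 0.0], [0.996, 0.087, -0.001], [-0.001, 0.0, -1.0]]
wrist_force: [-1.1, -3.5, 2.4]
gripper_width: -0.0004
finger_force: 1.9
```

Request:
apply_moves(moves=[0.01,0,0,0,0,0,0.02,0,0,0,0,0,0.02,0,0,0,0,0])

```text
time_s: 6.4
position: [0.4745, -0.0429, 0.0783]
orientation: [[-0.087, 0.996, -0.001], [0.996, 0.087, -0.0], [-0.0, -0.001, -1.0]]
wrist_force: [-3.4, -3.2, 2.9]
gripper_width: -0.0
finger_force: 2.1
```

Request:
apply_moves(moves=[-0.1,0,0,0,0,0,-0.15,0,0,0,0,0,-0.15,0,-0.4,0,0,0,-0.15,0,-0.8,0,0,0,-0.15,0,-0.9,0,0,0])

```text
time_s: 6.9
position: [0.4788, -0.0588, 0.1722]
orientation: [[-0.087, 0.996, 0.007], [0.996, 0.087, -0.001], [-0.001, 0.006, -1.0]]
wrist_force: [1.7, -0.9, 0.3]
gripper_width: 0.0
finger_force: 0.0
```

Request:
apply_moves(moves=[0.4,0.1,0,0,0,0,0.8,0.2,0,0,0,0,1,0.3,0,0,0,0])

```text
time_s: 7.2
position: [0.4972, 0.0464, 0.1679]
orientation: [[-0.088, 0.996, -0.0], [0.996, 0.088, 0.002], [0.002, -0.0, -1.0]]
wrist_force: [0.1, 0.2, 0.5]
gripper_width: 0.0001
finger_force: 0.0
```

Request:
apply_moves(moves=[0.4,0,0,0,0,0,0.8,0,0,0,0,0,1,0,0,0,0,0,1,0,0,0,0,0])

```text
time_s: 7.6
position: [0.4882, 0.1462, 0.1675]
orientation: [[-0.091, 0.996, -0.001], [0.996, 0.091, 0.001], [0.001, -0.001, -1.0]]
wrist_force: [-0.0, 0.2, 0.9]
gripper_width: -0.0001
finger_force: 0.0
```

```bash
python3 look.py p3; python3 - <<'E'
from h import *
t=eyes.capture("top")["color"][170:235,280:380,::-1]
cv2.imwrite("pics/p3t.png",cv2.resize(t,(800,520),interpolation=cv2.INTER_CUBIC))
E
```

```text
tcp case [ -1.4 168.6] [0.4882 0.1462 0.1675] [-0.01605017  0.1682965   0.91838815] 7.6
top peg_top 0.91 [-19.4  -1.9] 0.096
top peg_top 0.53 [ -3.6 173.6] 0.042
top peg_top 0.53 [ -2.7 173.6] 0.076
top disc_top 0.89 [-3.6 -2.1] 0.062
top bar_head 0.54 [ -6.7 174.9] 0.075
top bar_head 0.32 [-2.1 44.5] 0.048
scene peg_top 0.82 [-15.2  -2.8] 0.095
scene peg_top 0.52 [  3.6 175.4] 0.046
scene disc_top 0.68 [-0.5 -1.9] 0.061
scene bar_head 0.61 [ -0.  176.7] 0.073
```

View pics/p3t.png

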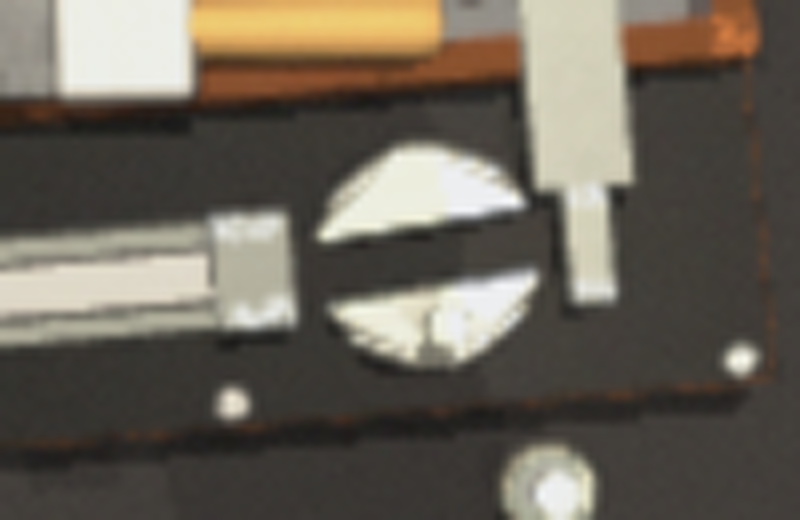

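The slot in this crop slopes about 9° against about 5° for the case, so the disc still needs about 4°, or about 1.4 mm at the peg. I nudge it once more.

Request:
apply_moves(moves=[-0.4,-0.1,0,0,0,0,-0.8,-0.2,0,0,0,0,-1,-0.22,0,0,0,0,-1,-0.22,0,0,0,0])

```text
time_s: 8.45
position: [0.4756, 0.0398, 0.1685]
orientation: [[-0.082, 0.997, 0.001], [0.997, 0.082, -0.0], [-0.0, 0.0, -1.0]]
wrist_force: [-0.2, 0.7, 0.8]
gripper_width: 0.0003
finger_force: 0.0
```

Request:
apply_moves(moves=[-0.4,0,0,0,0,0,-0.8,0,0,0,0,0,-1,0,0,0,0,0,-1,0,0,0,0,0,-1,0,0.3,0,0,0])

```text
time_s: 8.95
position: [0.4874, -0.058, 0.1413]
orientation: [[-0.086, 0.996, 0.008], [0.996, 0.086, -0.001], [-0.002, 0.007, -1.0]]
wrist_force: [0.6, 0.3, -0.3]
gripper_width: 0.0001
finger_force: 0.0
```

Request:
apply_moves(moves=[0,0,0.2,0,0,0,0,0,0.4,0,0,0,0,0,0.55,0,0,0,0,0,0.58,0,0,0,0,0,0.58,0,0,0])

```text
time_s: 9.45
position: [0.4839, -0.0563, 0.08]
orientation: [[-0.088, 0.996, -0.001], [0.996, 0.088, 0.001], [0.001, -0.001, -1.0]]
wrist_force: [0.1, 0.2, 0.8]
gripper_width: 0.0
finger_force: 0.0
```

```bash
python3 - <<'E'
from h import *
q=np.load("q.npy");c,s=np.cos(q[2]),np.sin(q[2]);P=np.array(arm.sense()["position"])
print(np.array([[c,s],[-s,c]])@(P[:2]-q[:2])*1000,P[2])
E
```

```text
[-21.63385751 -32.86505349] 0.08004737142489018
```

Request:
apply_moves(moves=[0.05,0,0,0,0,0,0.1,-0.01,0,0,0,0,0.13,-0.01,0,0,0,0,0.145,-0.01,0,0,0,0,0.158,-0.01,0,0,0,0])

```text
time_s: 9.95
position: [0.4821, -0.0423, 0.0808]
orientation: [[-0.087, 0.996, 0.001], [0.996, 0.087, -0.002], [-0.002, 0.0, -1.0]]
wrist_force: [-1.2, -5.3, 1.4]
gripper_width: -0.0003
finger_force: 2.1
```

Request:
apply_moves(moves=[0,0,0,0,0,0])

```text
time_s: 10.05
position: [0.4821, -0.0421, 0.0807]
orientation: [[-0.086, 0.996, 0.001], [0.996, 0.086, -0.001], [-0.001, 0.001, -1.0]]
wrist_force: [-1.3, -3.0, 1.6]
gripper_width: -0.0001
finger_force: 1.6
```

Request:
apply_moves(moves=[0.01,0,0,0,0,0,0.015,0,0,0,0,0,0.015,0,0,0,0,0])

```text
time_s: 10.35
position: [0.4818, -0.0403, 0.0803]
orientation: [[-0.087, 0.996, 0.0], [0.996, 0.087, 0.0], [0.0, 0.0, -1.0]]
wrist_force: [-0.2, -3.2, 1.3]
gripper_width: 0.0002
finger_force: 1.6
```

Request:
apply_moves(moves=[-0.1,0,0,0,0,0,-0.15,0,0,0,0,0,-0.15,0,-0.4,0,0,0,-0.15,0,-0.8,0,0,0,-0.15,0,-0.9,0,0,0])

```text
time_s: 10.85
position: [0.4853, -0.0558, 0.1741]
orientation: [[-0.086, 0.996, 0.006], [0.996, 0.086, -0.001], [-0.001, 0.006, -1.0]]
wrist_force: [1.1, -1.0, -0.2]
gripper_width: -0.0
finger_force: 0.0
```

Request:
apply_moves(moves=[0.4,0.1,0,0,0,0,0.8,0.2,0,0,0,0,1,0.22,0,0,0,0])

```text
time_s: 11.15
position: [0.4965, 0.0485, 0.1698]
orientation: [[-0.088, 0.996, -0.0], [0.996, 0.088, 0.002], [0.002, 0.0, -1.0]]
wrist_force: [-0.8, -0.3, 0.0]
gripper_width: -0.0003
finger_force: 0.0
```

Request:
apply_moves(moves=[0.4,0,0,0,0,0,0.8,0,0,0,0,0,1,0,0,0,0,0])

```text
time_s: 11.45
position: [0.4868, 0.1485, 0.1695]
orientation: [[-0.089, 0.996, -0.001], [0.996, 0.089, 0.001], [0.002, -0.001, -1.0]]
wrist_force: [0.0, 0.0, -0.1]
gripper_width: 0.0001
finger_force: 0.0
```

Request:
apply_moves(moves=[0.3,0,0,0,0,0,0.6,0,0,0,0,0,0.6,0,0,0,0,0,0.6,0,0,0,0,0])

```text
time_s: 11.85
position: [0.4819, 0.2061, 0.1695]
orientation: [[-0.088, 0.996, -0.001], [0.996, 0.088, -0.0], [-0.0, -0.001, -1.0]]
wrist_force: [0.2, -0.1, 0.5]
gripper_width: -0.0002
finger_force: 0.0
```

```bash
python3 look.py p4; python3 - <<'E'
from h import *
t=eyes.capture("top")["color"][170:235,280:380,::-1]
cv2.imwrite("pics/p4t.png",cv2.resize(t,(800,520),interpolation=cv2.INTER_CUBIC))
E
```

```text
tcp case [ -3.  228.9] [0.4819 0.2061 0.1695] [ 0.19266956 -0.12384055  0.47115458] 11.85
top peg_top 0.91 [-21.6   1.4] 0.094
top disc_top 0.88 [ 0.8 -1.1] 0.062
top bar_head 0.71 [-1.000e-01  1.728e+02] 0.077
scene disc_top 0.78 [ 2.2 -2.7] 0.057
scene bar_head 0.58 [  0.3 175.5] 0.071
```

View pics/p4t.png

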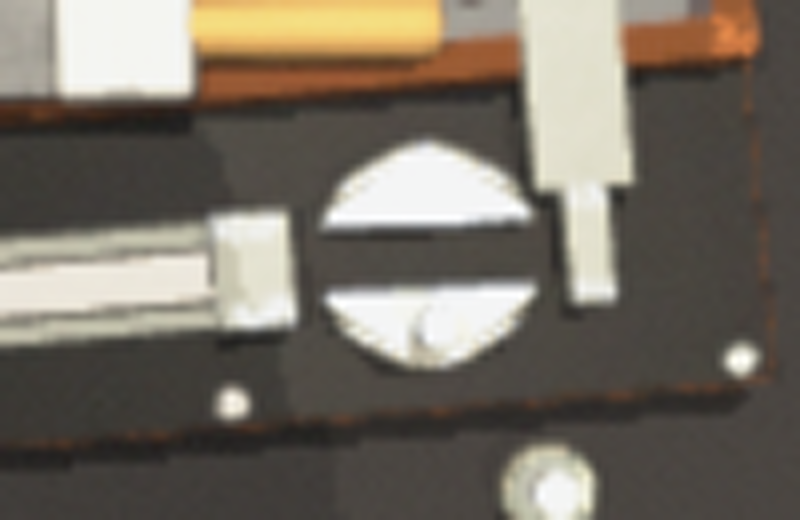

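The slot slope is now about 3° against about 5° for the case, so it is aligned to about -2°, well inside the 3 mm clearance. I descend behind the bar head.

Request:
apply_moves(moves=[-0.1,0.02,0.3,0,0,0,-0.19,0.02,0.6,0,0,0,-0.19,0.02,0.8,0,0,0,-0.19,0.02,0.8,0,0,0])

```text
time_s: 12.7
position: [0.4837, 0.1861, 0.0876]
orientation: [[-0.086, 0.996, -0.005], [0.996, 0.086, -0.001], [-0.001, -0.006, -1.0]]
wrist_force: [-0.4, 0.0, 0.5]
gripper_width: -0.0002
finger_force: 0.0
```

Request:
apply_moves(moves=[0,0,0.15,0,0,0,0,0,0.29,0,0,0,0,0,0.29,0,0,0,0,0,0.29,0,0,0])

```text
time_s: 13.1
position: [0.4866, 0.1873, 0.0623]
orientation: [[-0.087, 0.996, 0.001], [0.996, 0.087, 0.0], [0.0, 0.001, -1.0]]
wrist_force: [0.2, -0.1, -0.4]
gripper_width: 0.0002
finger_force: 0.0
```

Request:
apply_moves(moves=[-0.05,0,0,0,0,0,-0.1,0,0,0,0,0,-0.14,0,0,0,0,0,-0.18,0,0,0,0,0,-0.22,0,0,0,0,0])

```text
time_s: 13.6
position: [0.4882, 0.1651, 0.0616]
orientation: [[-0.087, 0.996, 0.001], [0.996, 0.087, 0.001], [0.001, 0.001, -1.0]]
wrist_force: [0.2, 2.1, 0.9]
gripper_width: 0.0
finger_force: 0.8
```

Request:
apply_moves(moves=[-0.06,0,0,0,0,0,-0.12,0,0,0,0,0,-0.18,0,0,0,0,0,-0.24,0,0,0,0,0,-0.3,0,0,0,0,0])

```text
time_s: 14.1
position: [0.4906, 0.1347, 0.0613]
orientation: [[-0.087, 0.996, -0.0], [0.996, 0.087, 0.0], [0.0, -0.0, -1.0]]
wrist_force: [-0.2, 1.0, 1.7]
gripper_width: -0.0004
finger_force: 0.9
```

Request:
apply_moves(moves=[-0.06,0,0,0,0,0,-0.12,0,0,0,0,0,-0.18,0,0,0,0,0,-0.22,0,0,0,0,0,-0.25,0,0,0,0,0])

```text
time_s: 14.6
position: [0.4927, 0.11, 0.0613]
orientation: [[-0.086, 0.996, -0.0], [0.996, 0.086, 0.0], [0.0, -0.0, -1.0]]
wrist_force: [0.2, 2.8, 0.9]
gripper_width: 0.0002
finger_force: 0.8
```

Request:
apply_moves(moves=[-0.05,0,0,0,0,0,-0.1,0,0,0,0,0,-0.15,0,0,0,0,0,-0.2,0,0,0,0,0,-0.24,0,0,0,0,0])

```text
time_s: 15.1
position: [0.4948, 0.086, 0.0613]
orientation: [[-0.087, 0.996, -0.0], [0.996, 0.087, 0.0], [0.0, -0.0, -1.0]]
wrist_force: [-0.6, 1.2, 0.8]
gripper_width: 0.0004
finger_force: 0.8
```

Request:
apply_moves(moves=[-0.04,0,0,0,0,0,-0.08,0,0,0,0,0,-0.12,0,0,0,0,0,-0.16,0,0,0,0,0,-0.19,0,0,0,0,0])

```text
time_s: 15.6
position: [0.4965, 0.0672, 0.0613]
orientation: [[-0.087, 0.996, -0.0], [0.996, 0.087, 0.0], [0.0, -0.0, -1.0]]
wrist_force: [0.6, 1.3, 0.4]
gripper_width: -0.0001
finger_force: 0.8
```

Now the last few millimetres, until the head stops against the bridge.

Request:
apply_moves(moves=[-0.01,0,0,0,0,0,-0.02,0,0,0,0,0,-0.03,0,0,0,0,0,-0.04,0,0,0,0,0,-0.05,0,0,0,0,0])

```text
time_s: 16.1
position: [0.4968, 0.0626, 0.0613]
orientation: [[-0.087, 0.996, -0.0], [0.996, 0.087, 0.0], [0.0, -0.0, -1.0]]
wrist_force: [-0.9, 1.3, 0.6]
gripper_width: 0.0001
finger_force: 0.8
```

Request:
apply_moves(moves=[-0.01,0,0,0,0,0,-0.02,0,0,0,0,0,-0.03,0,0,0,0,0,-0.04,0,0,0,0,0])

```text
time_s: 16.5
position: [0.4969, 0.062, 0.0614]
orientation: [[-0.089, 0.996, -0.0], [0.996, 0.089, 0.008], [0.008, 0.0, -1.0]]
wrist_force: [-1.3, 16.8, 2.5]
gripper_width: -0.0003
finger_force: 8.5
```

The bar stopped hard with the TCP at case y ≈ 84; home should be ≈ 85. I back off and check.

Request:
apply_moves(moves=[0.1,0,0,0,0,0,0.2,0,0,0,0,0,0.2,0,0,0,0,0,0.2,0,-0.4,0,0,0,0.2,0,-0.8,0,0,0])

```text
time_s: 17.0
position: [0.4941, 0.0783, 0.1409]
orientation: [[-0.087, 0.996, -0.004], [0.996, 0.087, -0.001], [-0.0, -0.004, -1.0]]
wrist_force: [0.4, 0.4, 0.7]
gripper_width: -0.0
finger_force: 0.0
```

Request:
apply_moves(moves=[0.4,0,-0.2,0,0,0,0.8,0,-0.4,0,0,0,1,0,-0.4,0,0,0,1,0,-0.4,0,0,0])

```text
time_s: 17.4
position: [0.4871, 0.1801, 0.1821]
orientation: [[-0.09, 0.996, 0.002], [0.996, 0.09, 0.0], [0.0, 0.002, -1.0]]
wrist_force: [-0.5, -0.6, -0.4]
gripper_width: 0.0002
finger_force: 0.0
```

```bash
python3 look.py p5
```

```text
tcp case [1.000e-01 2.025e+02] [0.4871 0.1801 0.1821] [-0.4946512  -0.63659902 -0.38952289] 17.4
top peg_top 0.77 [-22.3   0.8] 0.099
top disc_top 0.9 [-0.4 -4.4] 0.063
top bar_head 0.8 [-3.7 65.2] 0.075
scene peg_top 0.57 [-16.9  -0.4] 0.097
scene peg_top 0.23 [  0.7 -59.7] 0.053
scene disc_top 0.77 [-0.4 -2.9] 0.061
scene disc_top 0.46 [-5.1  3.4] -0.002
scene bar_head 0.62 [ 4.2 68.6] 0.071
```

View pics/p5.png

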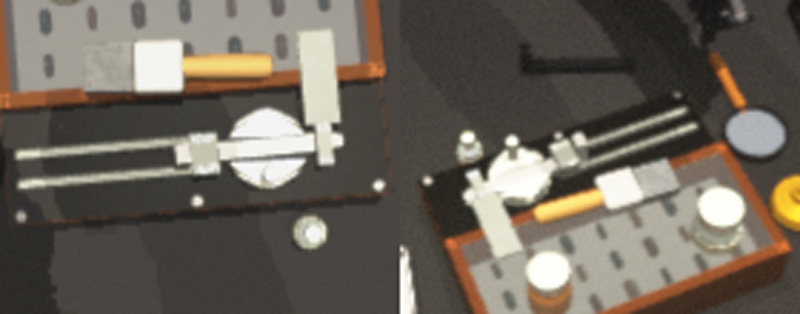

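The bar runs through the disc at about (268,148) and comes out past the hasp eye at (340,140). Its head sits against the bridge at (185,153), and nothing else has moved.

```bash
python3 -c "
from station import arm
print(arm.job_done())"
```

```text
the job is handed in; nothing more can be done
None
```

The lid is locked: I turned the disc until its slot lined up with the bar, then slid the bar through the disc and hasp eye until its head met the bridge; nothing else looked moved in the last pictures, and I handed the job in at about 18 s.

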